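# Fit the overflow sleeve and hold the lint trap's flap half open

### The job

Get the lint trap beside the washing sink ready for a rinse-through: push the loose white overflow sleeve down over the orange spigot on the trap's deck, keeping hold of it until it is fully home on the black shoulder, and then let it go. Next lift the trap's blue flap, which has a steel bar handle, to 45 degrees and finish while still holding it there, steady, because it drops shut if let go. Leave the flowerpot, clothespin, tea strainer and dustpan where they are.

Things in the scene. Friction and masses are not known exactly. Their poses are not given: they have to be found in the camera images.
- trap: Lint trap, a grey plastic box fixed on the ledge, 200 (its x) by 300 (its y) by 100 mm high; origin at the centre of its underside, z up. Its -y half has a closed deck, top at 100 mm, with the spigot in it; its +y half is covered by the blue flap, closed at the start.
- spigot_base (a point): Centre of the top of the black shoulder (54 mm across, 8 mm high) around the foot of the spigot, 108 mm above the ledge, at (0, -85, 108) mm in the trap's frame; z up. The orange spigot, 28 mm in diameter, stands upright 42 mm above this point; its top 6 mm taper to 20 mm.
- sleeve: Loose white rigid tube, upright on the ledge: 85 mm long, outside 42 mm, bore 32 mm, plain at both ends, about 60 g; origin at the centre of its lower end, z along its axis, up. It goes over the spigot with 2 mm to spare all round and is home when its lower end rests on the shoulder, the top end then 85 mm above it.
- flap (a joint): Opening angle of the blue flap in rad: 0 shut (lying level), growing as its -x edge (trap frame) lifts; stop at 1.35. No spring or catch: with its bar it weighs about 0.36 kg and falls shut from any angle. 45 degrees is 0.785.
- flap_hinge (a point): Point on the flap's hinge axis, midway along the flap's width, at (92, 67, 104) mm in the trap's frame; the axis is the trap's y. The flap is a plate 192 by 156 mm, 8 mm thick, reaching from this axis towards the trap's -x; its mid-thickness passes through the axis.
- flap_bar (a point): Middle of the handle of the flap: round steel bar 12 mm in diameter, 100 mm long, parallel to the hinge (its own y); two posts 10 mm thick, 46 mm either side of the middle, carry it. It turns with the flap: 150 mm from the hinge axis along the plate and 42 mm out from the plate's mid-plane (38 mm above the plate's upper face, the axis 146 mm above the ledge when shut).
- flowerpot: Empty blue ceramic flowerpot, rim 100 mm across, 90 mm high; origin under its centre. Leave it.
- clothespin: Black clothespin lying down, 75 mm long (its x), 13 mm wide, 11 mm high; origin under its centre. Leave it.
- strainer: Stainless tea strainer, bowl 72 mm across and 32 mm high, thin handle reaching 125 mm from the bowl's centre along its -y; origin under the bowl's centre. Leave it.
- dustpan: Green dustpan lying flat, pan 200 (x) by 220 (y) mm, back wall 55 mm high at its -x side, handle reaching to 227 mm from the pan's centre along -x, 47 mm high; origin under the pan's centre. Leave it.
There are look-alikes about, which are no part of the job. Of the things that look like the sleeve, the smallest one is meant.

How it is judged:
By the outcome, as a careful person would: the job done as asked, in the order asked, and still so for the second after the job is handed in, while the arm keeps its last pose, push and grip.
It also fails if it takes over 58 s, if anything falls off the work surface, if the arm or the gripper's body presses on something with over 40 N, if the wrist force passes 120 N, or if a joint passes its speed limit or range.

### The arm

A 6-joint arm with a two-finger parallel gripper is mounted at the origin on the work surface. World frame = base frame: x ahead of the robot, y to its left, z up, the work surface at z = 0. Lengths are in m, angles in rad, forces in N, time in s.
With the tool pointing down it reaches from about 0.375 to 0.975 m from the base axis. Payload 3.8 kg.
Tool frame: the origin (TCP) lies at the very end of the fingers, on their centre line; the grasp point (between the pads) lies ctrl.hold_point_z behind it (ctrl.hold_point_z is the distance from the TCP to the grasp point, in m); z points along the fingers, y is the line along which they close (so a half turn about z gives the same grasp; the last joint's range is limited). The gripper opens to 88 mm and grips with 3 to 60 N. Pads are 18 mm wide; open, the fingers measure 123 mm over their backs; the gripper's body (75 mm by 187 mm) begins 45 mm behind the grasp point.
Start: joints at [-1.153, 0.264, 1.604, -0, 1.274, -0.037], TCP at [0.297, -0.606, 0.202] pointing down, gripper open.
Joint ranges: [-2.63, 2.63], [-0.94, 2.18], [0.31, 2.57], [-1.31, 4.45], [0, 2.66], [-2.55, 2.55]. Speed limits (rad/s): [2.57, 2.57, 3.14, 3.14, 3.14, 3.14].

### API

Orientations are given as a 3x3 rotation matrix whose columns are the frame's x, y, z axes.
In Python, from plant import ctrl gives the robot as it stands.
- The arm moves only by the tool jog_arm, never from a script. Its argument "targets" is a list of rows, each an object of numbers: "dx", "dy", "dz": the shift along the tool's x, y, z in units of 30 mm (1.0 is 30 mm); "rx", "ry", "rz": the turn, a rotation vector about the tool's x, y, z in degrees; "jaw": the finger opening in mm, from 0 to 88.1. In form: [{"dx": .., "dy": .., "dz": .., "rx": .., "ry": .., "rz": .., "jaw": ..}, ...]. A call has 1 to 5 rows; each row is the pose to reach, as a shift and turn from the pose commanded when the call began, along the tool's axes at that moment; what a row does not reach only later rows make up. A row lasts 1/8 s, in which the tool goes at most 62.5 mm and 10.7 degrees, less where a joint would pass 70% of its speed; a pose out of reach is approached as far as the arm can. A call with a gripper value outside its range is refused whole. The fingers move at their own pace and stop on an object; "squeeze" is the grip in N (left out, the last holds). Time passes only in rows, so rows that repeat a pose let the fingers close. It gives the time, the measured TCP pose, the force, the opening and the grip force at its end, in the units of the state.
- ctrl.observe(): the state, without advancing time (a new reading comes with each control period).
- ctrl.snapshot(name): name is "scene" or "top" or "wrist"; returns a dict with "frame" (400x640x3 uint8, red, green, blue), "fx", "fy", "cx", "cy" (pixels), "R" (3x3) and "t" (3): a world point X has camera coordinates R X + t; the wrist camera has in their place "T_tool_cam" (4x4, takes a point from camera to tool coordinates, whose origin is the TCP and whose axes are the flange's). Camera axes: x right, y down, z forward; pixel columns grow to the right and rows downward; lengths in m; the calibration is good to about 2 mm. The wrist camera is an equidistant fisheye: a pixel r from the principal point sees the ray r / f radians off the axis. A picture is of the moment at which its call begins: read the wrist's pose just before it. There is no depth.
- ctrl.finish_job(): hands the job in; it is judged then, once.
The state is a dict: "t": time; "joint_pos": joint angles; "dq": joint speeds; "joint_torque": joint torques, N m; "eef_pos": TCP position; "orientation": TCP orientation; "contact_force": force on the tool from outside, world axes, zero at the start; "wrist_torque": the same for the moment, N m; "width": finger opening in m; "gripper_force": force on a finger pad.
Only numpy, scipy, OpenCV 4.12 (cv2) and the standard library are available. Lean on these libraries where they do the work, as an engineer would, in place of code of your own. Each camera call takes 0.05 s, during which the arm holds its last target. There are 200 camera calls.

## Working session

There is one attempt and no reset: what is moved stays moved. The work goes in short steps, Python scripts to look and compute and a tool call to move; the robot and the scene stay as the last step left them, time stands still between calls to the robot, and variables do not carry over. Pictures are saved under pics/ and viewed, at most 10 in all, crops included, and the job is handed in when it is done.

Besides the shell and the picture viewer there is one more tool, called after "Call:" as name([rows], argument=value, ...), one row to a line, values as JSON. jog_arm: Moves the arm, as the interface text tells. Its arguments: {"type":"object","properties":{"targets":{"type":"array","items":{"type":"object","properties":{"dx":{"type":"number"},"dy":{"type":"number"},"dz":{"type":"number"},"rx":{"type":"number"},"ry":{"type":"number"},"rz":{"type":"number"},"jaw":{"type":"number"}}}},"squeeze":{"type":"number"}},"required":["targets"]}

```bash
mkdir -p pics; ls
python3 - <<'E'
from plant import ctrl
import cv2,pickle
print(ctrl.hold_point_z); o=ctrl.observe(); print(o['orientation'],o['eef_pos'])
d={}
for n in("scene","top","wrist"):
    s=ctrl.snapshot(n); d[n]=s; cv2.imwrite(f"pics/{n}0.png",s["frame"][:,:,::-1])
    print(n,{k:v for k,v in s.items() if k!='frame'})
pickle.dump(d,open("snap0.pkl","wb"))
import numpy as np
cv2.imwrite("pics/both0.png",cv2.resize(np.vstack([d["scene"]["frame"],d["top"]["frame"]])[:,:,::-1],None,fx=.75,fy=.75))
E
```

```text
pics
0.0187
[[ 8.98385464e-01  4.39207029e-01 -8.62051697e-04]
 [ 4.39207864e-01 -8.98383276e-01  1.98549631e-03]
 [ 9.75911067e-05 -2.16236091e-03 -9.99997657e-01]] [ 0.29620005 -0.60568545  0.20091462]
scene {'fx': 447.01012096971044, 'fy': 447.01012096971044, 'cx': 320.9569816992925, 'cy': 200.3203348157595, 'R': array([[ 4.94250287e-01,  8.69319649e-01,  3.99173696e-05],
       [ 6.45471576e-01, -3.66951067e-01, -6.69860702e-01],
       [-5.82308422e-01,  3.31104610e-01, -7.42486794e-01]]), 't': array([-0.32357562, -0.22014534,  1.70767059])}
top {'fx': 375.81893149547244, 'fy': 375.81893149547244, 'cx': 322.0215206396809, 'cy': 200.07225867937663, 'R': array([[ 0.00949238, -0.99995429, -0.00114154],
       [-0.98338946, -0.00912819, -0.18127837],
       [ 0.18125966,  0.00284334, -0.98343116]]), 't': array([0.08139126, 0.54036142, 1.10914454])}
wrist {'fx': 309.70691628693146, 'fy': 309.70691628693146, 'cx': 314.2984116293419, 'cy': 202.06287024068678, 'T_tool_cam': array([[ 5.24290339e-04, -9.53939470e-01, -2.99998688e-01,
         7.81096838e-02],
       [ 9.99999856e-01,  4.64925712e-04,  2.69265429e-04,
         7.20081650e-04],
       [-1.17385817e-04, -2.99998786e-01,  9.53939576e-01,
        -1.82869577e-01],
       [ 0.00000000e+00,  0.00000000e+00,  0.00000000e+00,
         1.00000000e+00]])}
```

View pics/top0.png

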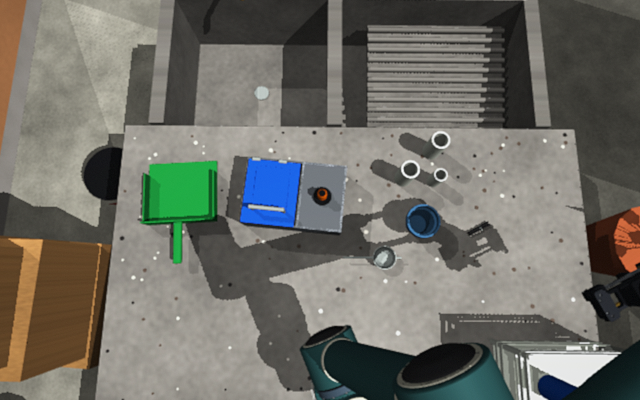

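View pics/scene0.png

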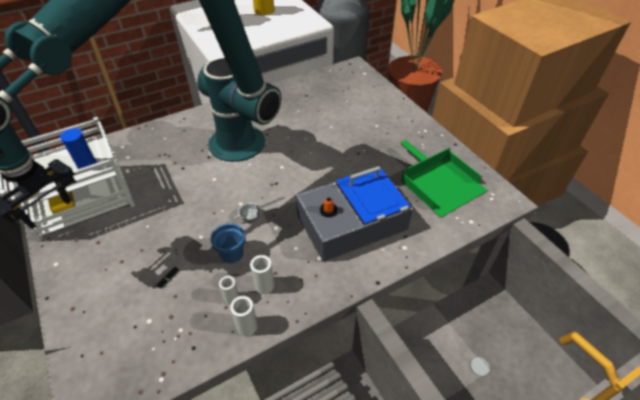

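Top view: the smallest white tube is at (441,175), with larger look-alikes at (410,170) and (441,140). The trap is at about (293,195), with the orange spigot at (321,195), and the flap's bar runs at about (270,209) on the side facing the robot.

```bash
cat > h.py <<'E'
import numpy as np, cv2
from plant import ctrl
def cast(s,px,z):
    "pixels (N,2) of a pinhole camera onto plane z"
    px=np.atleast_2d(np.asarray(px,float))
    d=np.c_[(px[:,0]-s["cx"])/s["fx"],(px[:,1]-s["cy"])/s["fy"],np.ones(len(px))]@s["R"]
    C=-s["R"].T@s["t"]
    return (C+d*((z-C[2])/d[:,2])[:,None])[:,:2]
def wcast(s,o,px,z):
    "fisheye wrist pixels onto plane z, o = state read just before"
    px=np.atleast_2d(np.asarray(px,float))
    u=(px-[s["cx"],s["cy"]])/s["fx"]; r=np.linalg.norm(u,axis=1)
    d=np.c_[u*np.sinc(r/np.pi)[:,None],np.cos(r)]
    T=s["T_tool_cam"]; R=np.array(o["orientation"])
    D=d@(R@T[:3,:3]).T; C=np.array(o["eef_pos"])+R@T[:3,3]
    return (C+D*((z-C[2])/D[:,2])[:,None])[:,:2]
def blobs(mask,amin=20):
    n,l,st,c=cv2.connectedComponentsWithStats(mask.astype(np.uint8))
    return [(st[i,4],c[i],l==i) for i in range(1,n) if st[i,4]>=amin]
def hsv(f): return cv2.cvtColor(f,cv2.COLOR_RGB2HSV)
E
python3 - <<'E'
from h import *
import pickle
d=pickle.load(open("snap0.pkl","rb"))
for n in("top","scene"):
    s=d[n]; H=hsv(s["frame"]).astype(int)
    white=(H[...,2]>185)&(H[...,1]<40)
    for a,c,m in blobs(white,15):
        if n=="top" and not(380<c[0]<470 and 120<c[1]<200): continue
        if n=="scene" and not(200<c[0]<290 and 240<c[1]<345): continue
        k=cv2.findContours(m.astype(np.uint8),cv2.RETR_EXTERNAL,cv2.CHAIN_APPROX_NONE)[0][0][:,0]
        p=cast(s,k,.085).astype(np.float32)
        print(n,"white",a,c.round(1),"circ@.085",cv2.minEnclosingCircle(p), cv2.boundingRect(k))
    org=(H[...,0]<14)&(H[...,1]>170)&(H[...,2]>90)
    for a,c,m in blobs(org,20):
        if not 290<c[0]<350: continue
        print(n,"orange",a,c.round(1),cv2.boundingRect(m.astype(np.uint8)),cast(s,c,.13),cast(s,c,.15))
    bl=(H[...,0]>105)&(H[...,0]<122)&(H[...,1]>150)&(H[...,2]>80)
    for a,c,m in blobs(bl,600):
        k=cv2.findContours(m.astype(np.uint8),cv2.RETR_EXTERNAL,cv2.CHAIN_APPROX_NONE)[0][0]
        k=cv2.convexHull(k)[:,0]; r=cv2.minAreaRect(cast(s,k,.108).astype(np.float32))
        print(n,"blue",a,c.round(1),r,cv2.boxPoints(r).round(4).tolist())
E
```

```text
top white 122 [441.  139.1] circ@.085 ((0.7266015410423279, -0.2774040102958679), 0.02923436462879181) (432, 131, 19, 18)
top white 124 [410.2 168.3] circ@.085 ((0.6321885585784912, -0.18027232587337494), 0.02911374717950821) (401, 160, 19, 19)
top white 70 [440.9 174.1] circ@.085 ((0.6162067651748657, -0.27201318740844727), 0.02181174047291279) (434, 168, 14, 14)
top orange 50 [323.1 195.3] (318, 189, 10, 12) [[0.53856918 0.08331957]] [[0.53462139 0.08331668]]
top blue 3262 [270.6 192.2] ((0.5514516830444336, 0.23817870020866394), (0.15830209851264954, 0.19346478581428528), 84.7208251953125) [[0.44780001044273376, 0.16830000281333923], [0.640500009059906, 0.15049999952316284], [0.6550999879837036, 0.30809998512268066], [0.46239998936653137, 0.32589998841285706]]
scene white 116 [260.9 263.8] circ@.085 ((0.6063888072967529, -0.16477635502815247), 0.029202422127127647) (250, 256, 21, 17)
scene white 61 [226.2 282.1] circ@.085 ((0.6167346835136414, -0.2692992389202118), 0.02072121389210224) (219, 276, 16, 13)
scene white 147 [240.8 305.8] circ@.085 ((0.700160562992096, -0.26256468892097473), 0.02877071313560009) (230, 296, 23, 20)
scene orange 96 [327.8 205.8] (323, 200, 10, 12) [[0.54847612 0.08368921]] [[0.56357886 0.0746309 ]]
scene blue 691 [ 76.5 146.9] ((-0.12608127295970917, -0.5194864869117737), (0.22197812795639038, 0.06675992161035538), 3.679879665374756) [[-0.23899999260902405, -0.4932999908924103], [-0.23469999432563782, -0.5598999857902527], [-0.013199999928474426, -0.5457000136375427], [-0.017500000074505806, -0.47909998893737793]]
scene blue 2187 [372.4 195.4] ((0.5536969304084778, 0.23919132351875305), (0.16151799261569977, 0.19634880125522614), 84.4136962890625) [[0.4481000006198883, 0.16840000450611115], [0.6434999704360962, 0.1492999941110611], [0.6593000292778015, 0.3100000023841858], [0.46389999985694885, 0.32910001277923584]]
```

Call:
jog_arm([
  {"dx":1.5,"dy":-0.55,"rz":-4,"jaw":88},
  {"dx":3.4,"dy":-1.25,"rz":-8},
  {"dx":5.3,"dy":-1.95,"rz":-12},
  {"dx":7.2,"dy":-2.65,"rz":-16},
  {"dx":9.0,"dy":-3.3,"rz":-18.9},
])

```text
invalid input at $.targets[0]: expected keys dx, dy, dz, rx, ry, rz, jaw
```

```bash
cat >> h.py <<'E'
def togo(p,o=None):
    "tool-axis units (30 mm) from the measured TCP to world p"
    o=o or ctrl.observe(); R=np.array(o["orientation"])
    return (R.T@(np.array(p)-o["eef_pos"])/.03).round(3)
def st():
    o=ctrl.observe(); R=np.array(o["orientation"])
    print("t",round(o["t"],2),"p",np.round(o["eef_pos"],4),"yawY",np.degrees(np.arctan2(R[1,1],R[0,1])).round(2),"z",R[:,2].round(3),"F",np.round(o["contact_force"],1),"w",round(o["width"],4),"g",round(o["gripper_force"],1),"q",np.round(o["joint_pos"],2)); return o
E
python3 - <<'E'
from h import *
st();print(togo([.6165,-.2705,.2]))
E
```

```text
t 0.15 p [ 0.2963 -0.6058  0.2012] yawY -63.94 z [-0.001  0.002 -1.   ] F [-0.4  0.3 -0.5] w 0.0881 g 0.0 q [-1.15  0.26  1.61 -0.    1.27 -0.04]
[14.5   -5.353  0.05 ]
```

All keys are required in each row.

Call:
jog_arm([
  {"dx":1.5,"dy":-0.55,"dz":0,"rx":0,"ry":0,"rz":-4,"jaw":88},
  {"dx":3.4,"dy":-1.25,"dz":0,"rx":0,"ry":0,"rz":-8,"jaw":88},
  {"dx":5.3,"dy":-1.95,"dz":0,"rx":0,"ry":0,"rz":-12,"jaw":88},
  {"dx":7.2,"dy":-2.65,"dz":0,"rx":0,"ry":0,"rz":-16,"jaw":88},
  {"dx":9.0,"dy":-3.3,"dz":0,"rx":0,"ry":0,"rz":-18.9,"jaw":88},
])

```text
t: 0.78
eef_pos: [0.4966, -0.3971, 0.2019]
orientation: [[0.706, 0.708, -0.0], [0.708, -0.706, 0.0], [0.0, -0.0, -1.0]]
contact_force: [0.2, -1.2, 1.5]
width: 0.0886
gripper_force: 0.0
```

Run:
```python
from h import *
st();print(togo([.6165,-.2705,.2]))
```

```text
t 0.78 p [ 0.4966 -0.3971  0.2019] yawY -44.94 z [-0.  0. -1.] F [ 0.2 -1.2  1.5] w 0.0886 g 0.0 q [-0.71  0.19  1.69  0.    1.26  0.07]
[ 5.811 -0.15   0.064]
```

Call:
jog_arm([
  {"dx":1.8,"dy":0,"dz":0,"rx":0,"ry":0,"rz":0,"jaw":88},
  {"dx":3.6,"dy":-0.1,"dz":0,"rx":0,"ry":0,"rz":0,"jaw":80},
  {"dx":5.2,"dy":-0.15,"dz":0,"rx":0,"ry":0,"rz":0,"jaw":80},
  {"dx":5.8,"dy":-0.15,"dz":0,"rx":0,"ry":0,"rz":0,"jaw":80},
  {"dx":5.8,"dy":-0.15,"dz":0,"rx":0,"ry":0,"rz":0,"jaw":80},
])

```text
t: 1.4
eef_pos: [0.6157, -0.2721, 0.2017]
orientation: [[0.706, 0.708, -0.001], [0.708, -0.706, -0.0], [-0.001, -0.001, -1.0]]
contact_force: [-0.1, -0.1, -0.8]
width: 0.0803
gripper_force: 0.0
```

Run:
```python
from h import *
o=st();s=ctrl.snapshot("wrist"); cv2.imwrite("pics/w1.png",s["frame"][:,:,::-1])
H=hsv(s["frame"]).astype(int)
for a,c,m in blobs((H[...,2]>170)&(H[...,1]<40),60):
    k=cv2.findContours(m.astype(np.uint8),cv2.RETR_EXTERNAL,cv2.CHAIN_APPROX_NONE)[0][0][:,0]
    p=wcast(s,o,k,.085).astype(np.float32)
    print(a,c.round(1),cv2.boundingRect(k),cv2.minEnclosingCircle(p))
```

```text
t 1.4 p [ 0.6157 -0.2721  0.2017] yawY -44.93 z [-0.001 -0.    -1.   ] F [-0.1 -0.1 -0.8] w 0.0803 g 0.0 q [-0.45  0.26  1.61 -0.    1.27  0.33]
56073 [262.7 169.6] (0, 0, 506, 304) ((0.5428627729415894, -0.15235668420791626), 0.3593510687351227)
343 [448.8  76.1] (383, 1, 119, 145) ((0.7965569496154785, -0.28445354104042053), 0.09826188534498215)
249 [257.1   6.6] (225, 3, 63, 9) ((0.7046098709106445, -0.10345905274152756), 0.03084481880068779)
377 [428.2  82. ] (354, 2, 134, 157) ((0.773583710193634, -0.2748883366584778), 0.10653693228960037)
228 [477.2  81.1] (433, 26, 83, 110) ((0.818548858165741, -0.31221914291381836), 0.07479289919137955)
118 [507.6  92.4] (484, 58, 45, 68) ((0.8417420983314514, -0.34418153762817383), 0.046567153185606)
117 [55.5 91.7] (40, 66, 33, 51) ((0.4778456389904022, 0.0440688356757164), 0.04302690178155899)
73 [153.1  82. ] (149, 77, 9, 11) ((0.5813406705856323, -0.07506650686264038), 0.004450442735105753)
158 [133.1 122.7] (126, 112, 14, 24) ((0.5282182097434998, -0.08363232761621475), 0.013918524608016014)
76 [122.1 147.2] (118, 142, 9, 11) ((0.499493
[... 284 characters left out ...]
 196, 10, 20) ((0.7617470622062683, -0.4465918242931366), 0.012107462622225285)
184 [172.6 276.9] (166, 266, 17, 23) ((0.4130052626132965, -0.2303708791732788), 0.01682327128946781)
96 [452.1 276.1] (446, 270, 13, 14) ((0.6546165943145752, -0.46752071380615234), 0.012042848393321037)
2373 [250.8 344.7] (198, 329, 115, 34) ((0.3927021324634552, -0.37794744968414307), 0.08175531774759293)
1323 [400.  343.3] (371, 329, 61, 30) ((0.5478860139846802, -0.5094730854034424), 0.052524637430906296)
1233 [337.2 347.2] (314, 333, 48, 29) ((0.48642635345458984, -0.44769376516342163), 0.04051735997200012)
116 [261.2 359.7] (255, 352, 15, 14) ((0.3939027190208435, -0.3923719525337219), 0.01534564234316349)
```

View pics/w1.png

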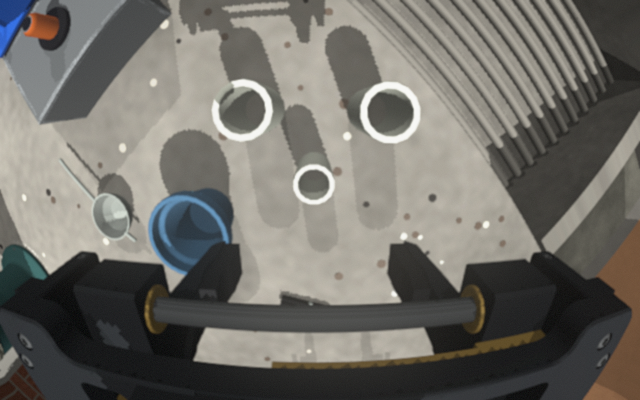

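The wrist view shows the small sleeve's rim at (314,185), with the tall tubes at (242,110) and (389,112) and the pot at (190,230).

Run:
```python
from h import *
f=cv2.imread("pics/w1.png")[:,:,::-1].copy(); o=ctrl.observe(); s=ctrl.snapshot("wrist")
H=hsv(f).astype(int); m=(H[...,2]>225)&(H[...,1]<30)
for x0,y0,x1,y1 in [(285,158,343,212)]:
    w=np.zeros_like(m); w[y0:y1,x0:x1]=m[y0:y1,x0:x1]
    b=max(blobs(w,20),key=lambda q:q[0])
    k=cv2.findContours(b[2].astype(np.uint8),cv2.RETR_EXTERNAL,cv2.CHAIN_APPROX_NONE)[0][0][:,0]
    print(cv2.boundingRect(k))
    c,r=cv2.minEnclosingCircle(wcast(s,o,k,.085).astype(np.float32)); print(c,r)
    print(togo([c[0],c[1],.046]))
```

```text
(294, 165, 40, 39)
(0.6161815524101257, -0.27170032262802124) 0.02037307620048523
[ 0.089 -0.008  5.197]
```

Call:
jog_arm([
  {"dx":0.05,"dy":0,"dz":1.2,"rx":0,"ry":0,"rz":0,"jaw":74},
  {"dx":0.08,"dy":0,"dz":2.6,"rx":0,"ry":0,"rz":0,"jaw":74},
  {"dx":0.08,"dy":0,"dz":4.0,"rx":0,"ry":0,"rz":0,"jaw":74},
  {"dx":0.08,"dy":0,"dz":5.1,"rx":0,"ry":0,"rz":0,"jaw":74},
  {"dx":0.08,"dy":0,"dz":5.15,"rx":0,"ry":0,"rz":0,"jaw":74},
])

```text
t: 2.12
eef_pos: [0.6132, -0.2714, 0.0442]
orientation: [[0.709, 0.705, -0.007], [0.705, -0.709, 0.003], [-0.003, -0.007, -1.0]]
contact_force: [-0.4, 1.0, 0.4]
width: 0.074
gripper_force: 0.0
```

Call:
jog_arm([
  {"dx":0,"dy":0,"dz":0,"rx":0,"ry":0,"rz":0,"jaw":50},
  {"dx":0,"dy":0,"dz":0,"rx":0,"ry":0,"rz":0,"jaw":36},
  {"dx":0,"dy":0,"dz":0,"rx":0,"ry":0,"rz":0,"jaw":36},
  {"dx":0,"dy":0,"dz":0,"rx":0,"ry":0,"rz":0,"jaw":36},
  {"dx":0,"dy":0,"dz":0,"rx":0,"ry":0,"rz":0,"jaw":36},
], squeeze=25)

```text
t: 2.75
eef_pos: [0.6176, -0.2708, 0.0491]
orientation: [[0.707, 0.707, 0.001], [0.707, -0.707, 0.0], [0.0, 0.0, -1.0]]
contact_force: [-1.8, 0.4, 5.9]
width: 0.0358
gripper_force: 2.6
```

Run:
```python
from h import *
o=st();s=ctrl.snapshot("wrist"); cv2.imwrite("pics/w2.png",s["frame"][:,:,::-1])
s=ctrl.snapshot("scene"); cv2.imwrite("pics/s2.png",s["frame"][:,:,::-1])
a=s["frame"][210:350,150:320]; b=cv2.imread("pics/w2.png")
a=cv2.resize(a[:,:,::-1],(486,400)); cv2.imwrite("pics/v2.png",cv2.resize(np.hstack([a,b[:,80:]])[:400],(784,300)))
```

```text
t 2.75 p [ 0.6176 -0.2708  0.0491] yawY -45.03 z [ 0.001  0.    -1.   ] F [-1.8  0.4  5.9] w 0.0358 g 2.6 q [-0.45  0.39  1.74  0.    1.01  0.34]
```

View pics/v2.png

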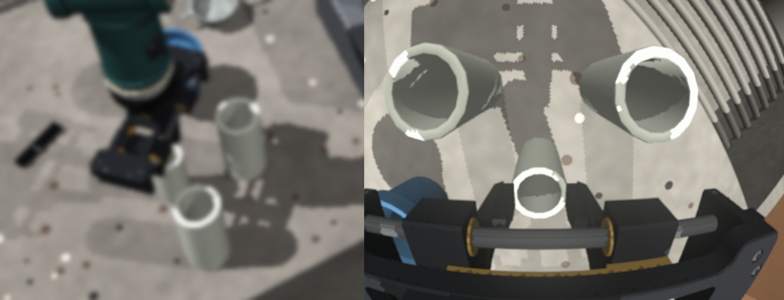

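The sleeve stands upright between the fingers, with its rim near (314,257) in the wrist picture. The width reading of 36 mm doesn't match a 42 mm tube, so I'm checking closer.

Run:
```python
from h import *
o=st();s=ctrl.snapshot("wrist");f=s["frame"]
H=hsv(f).astype(int); m=(H[...,2]>190)&(H[...,1]<40)
w=np.zeros_like(m); w[220:295,270:360]=m[220:295,270:360]
b=max(blobs(w,20),key=lambda q:q[0])
k=cv2.findContours(b[2].astype(np.uint8),cv2.RETR_EXTERNAL,cv2.CHAIN_APPROX_NONE)[0][0][:,0]
print(cv2.boundingRect(k)); 
for z in(.085,.09,.095,.1): print(z,cv2.minEnclosingCircle(wcast(s,o,k,z).astype(np.float32)))
cv2.imwrite("pics/v3.png",cv2.resize(f[180:310,220:410,::-1],None,fx=4,fy=4,interpolation=cv2.INTER_CUBIC))
```

```text
t 2.85 p [ 0.6176 -0.2708  0.0491] yawY -45.03 z [ 0.001  0.    -1.   ] F [-2.   1.8  5.8] w 0.036 g 2.6 q [-0.45  0.39  1.74  0.    1.01  0.34]
(279, 223, 69, 72)
0.085 ((0.6128793954849243, -0.2699772119522095), 0.024870363995432854)
0.09 ((0.6149267554283142, -0.26815107464790344), 0.024027900770306587)
0.095 ((0.6169741153717041, -0.2663249671459198), 0.02318546734750271)
0.1 ((0.6190215349197388, -0.26449885964393616), 0.022343004122376442)
```

View pics/v3.png

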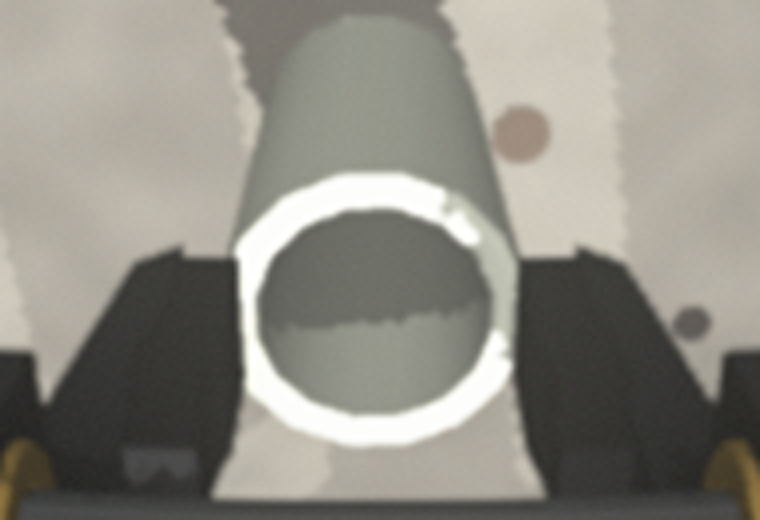

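Call:
jog_arm([
  {"dx":0,"dy":0,"dz":0,"rx":0,"ry":0,"rz":0,"jaw":60},
  {"dx":0,"dy":0,"dz":0,"rx":0,"ry":0,"rz":0,"jaw":70},
  {"dx":0,"dy":0,"dz":0,"rx":0,"ry":0,"rz":0,"jaw":70},
  {"dx":0,"dy":0,"dz":0,"rx":0,"ry":0,"rz":0,"jaw":70},
])

```text
t: 3.4
eef_pos: [0.617, -0.2709, 0.0474]
orientation: [[0.708, 0.707, -0.001], [0.707, -0.708, 0.0], [-0.0, -0.001, -1.0]]
contact_force: [-0.5, 0.7, 2.6]
width: 0.0698
gripper_force: 1.5
```

Run:
```python
from h import *
o=st();s=ctrl.snapshot("wrist");f=s["frame"]
t=ctrl.snapshot("scene")["frame"]
a=cv2.resize(t[220:330,170:310,::-1],None,fx=4,fy=4,interpolation=cv2.INTER_CUBIC)[:400]
b=cv2.resize(f[150:350,180:450,::-1],(540,400))
cv2.imwrite("pics/v4.png",cv2.resize(np.hstack([a[:400,:540],b]),(800,296)))
```

```text
t 3.4 p [ 0.617  -0.2709  0.0474] yawY -45.04 z [-0.001  0.    -1.   ] F [-0.5  0.7  2.6] w 0.0698 g 1.5 q [-0.45  0.39  1.74  0.    1.01  0.34]
```

View pics/v4.png

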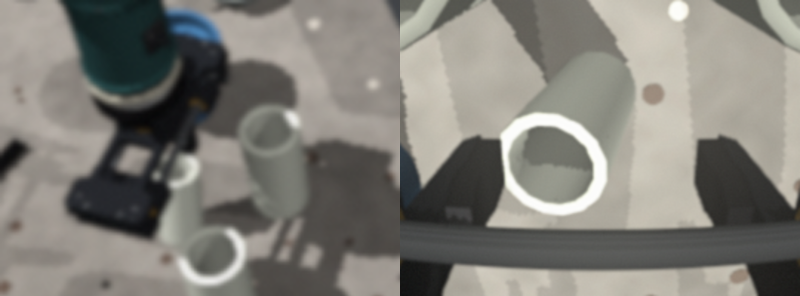

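The sleeve leans about 10° against the left finger. The fingertips appear to end about 36 mm above the reported TCP, at rim height, so they pinched the rim from above. I'll undo this by closing back onto the rim to bring the sleeve upright, then rising clear.

Call:
jog_arm([
  {"dx":0,"dy":0,"dz":0,"rx":0,"ry":0,"rz":0,"jaw":60},
  {"dx":0,"dy":0,"dz":0,"rx":0,"ry":0,"rz":0,"jaw":50},
  {"dx":0,"dy":0,"dz":0,"rx":0,"ry":0,"rz":0,"jaw":40},
  {"dx":0,"dy":0,"dz":0,"rx":0,"ry":0,"rz":0,"jaw":36},
  {"dx":0,"dy":0,"dz":0,"rx":0,"ry":0,"rz":0,"jaw":36},
], squeeze=10)

```text
t: 4.12
eef_pos: [0.6174, -0.2706, 0.0489]
orientation: [[0.708, 0.706, 0.0], [0.706, -0.708, 0.001], [0.001, -0.0, -1.0]]
contact_force: [-2.6, 4.2, 9.6]
width: 0.0361
gripper_force: 4.4
```

Run:
```python
from h import *
o=st();s=ctrl.snapshot("wrist");f=s["frame"]
t=ctrl.snapshot("scene")["frame"]
a=cv2.resize(t[220:330,170:310,::-1],None,fx=4,fy=4,interpolation=cv2.INTER_CUBIC)[:400]
b=cv2.resize(f[150:350,180:450,::-1],(540,400))
cv2.imwrite("pics/v5.png",cv2.resize(np.hstack([a[:400,:540],b]),(800,296)))
```

```text
t 4.12 p [ 0.6174 -0.2706  0.0489] yawY -45.05 z [ 0.     0.001 -1.   ] F [-2.6  4.2  9.6] w 0.0361 g 4.4 q [-0.45  0.39  1.74  0.    1.01  0.34]
```

View pics/v5.png

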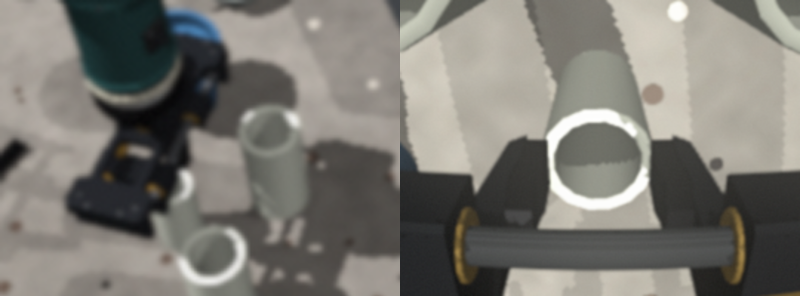

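Upright again. Now rising straight off it.

Call:
jog_arm([
  {"dx":0,"dy":0,"dz":-0.3,"rx":0,"ry":0,"rz":0,"jaw":36},
  {"dx":0,"dy":0,"dz":-0.8,"rx":0,"ry":0,"rz":0,"jaw":36},
  {"dx":0,"dy":0,"dz":-1.5,"rx":0,"ry":0,"rz":0,"jaw":50},
  {"dx":0,"dy":0,"dz":-2.0,"rx":0,"ry":0,"rz":0,"jaw":74},
  {"dx":0,"dy":0,"dz":-2.0,"rx":0,"ry":0,"rz":0,"jaw":74},
])

```text
t: 4.85
eef_pos: [0.6189, -0.2719, 0.1106]
orientation: [[0.708, 0.707, 0.004], [0.707, -0.708, -0.002], [0.002, 0.004, -1.0]]
contact_force: [-0.3, 0.1, -0.1]
width: 0.064
gripper_force: 0.0
```

```bash
cat >> h.py <<'E'
def sleeve(z,win=(250,120,380,330),v=200):
    "sleeve rim circle on plane z from the wrist camera"
    o=ctrl.observe(); s=ctrl.snapshot("wrist"); f=s["frame"]; H=hsv(f).astype(int)
    m=(H[...,2]>v)&(H[...,1]<30); w=np.zeros_like(m); x0,y0,x1,y1=win; w[y0:y1,x0:x1]=m[y0:y1,x0:x1]
    b=max(blobs(w,20),key=lambda q:q[0])
    k=cv2.findContours(b[2].astype(np.uint8),cv2.RETR_EXTERNAL,cv2.CHAIN_APPROX_NONE)[0][0][:,0]
    c,r=cv2.minEnclosingCircle(wcast(s,o,k,z).astype(np.float32)); print(cv2.boundingRect(k),np.round(c,4),round(r,4)); return np.array(c),f
E
python3 - <<'E'
from h import *
st()
for v in(200,225): c,f=sleeve(.085,v=v)
cv2.imwrite("pics/w6.png",f[:,:,::-1])
print(togo([*c,.012]))
E
```

```text
t 4.85 p [ 0.6189 -0.2719  0.1106] yawY -45.05 z [ 0.004 -0.002 -1.   ] F [-0.3  0.1 -0.1] w 0.064 g 0.0 q [-0.45  0.33  1.7  -0.    1.11  0.34]
(281, 192, 59, 54) [ 0.6169 -0.2709] 0.0212
(283, 192, 57, 54) [ 0.6171 -0.2706] 0.0207
[ 0.007 -0.013  3.199]
```

Call:
jog_arm([
  {"dx":0,"dy":0,"dz":0.8,"rx":0,"ry":0,"rz":0,"jaw":74},
  {"dx":0,"dy":0,"dz":1.6,"rx":0,"ry":0,"rz":0,"jaw":74},
  {"dx":0,"dy":0,"dz":2.3,"rx":0,"ry":0,"rz":0,"jaw":74},
  {"dx":0,"dy":0,"dz":2.8,"rx":0,"ry":0,"rz":0,"jaw":74},
  {"dx":0,"dy":0,"dz":2.8,"rx":0,"ry":0,"rz":0,"jaw":74},
])

```text
t: 5.58
eef_pos: [0.6158, -0.2703, 0.0216]
orientation: [[0.708, 0.707, -0.003], [0.707, -0.708, 0.002], [-0.001, -0.003, -1.0]]
contact_force: [-0.6, 0.0, -0.8]
width: 0.0741
gripper_force: 0.0
```

Call:
jog_arm([
  {"dx":0,"dy":0,"dz":0.1,"rx":0,"ry":0,"rz":0,"jaw":74},
  {"dx":0,"dy":0,"dz":0.25,"rx":0,"ry":0,"rz":0,"jaw":74},
  {"dx":0,"dy":0,"dz":0.25,"rx":0,"ry":0,"rz":0,"jaw":74},
])

```text
t: 5.95
eef_pos: [0.6173, -0.2711, 0.0164]
orientation: [[0.708, 0.707, 0.0], [0.707, -0.708, -0.0], [0.0, 0.0, -1.0]]
contact_force: [0.3, 0.1, 0.1]
width: 0.0741
gripper_force: 0.0
```

Call:
jog_arm([
  {"dx":0,"dy":0,"dz":0,"rx":0,"ry":0,"rz":0,"jaw":60},
  {"dx":0,"dy":0,"dz":0,"rx":0,"ry":0,"rz":0,"jaw":50},
  {"dx":0,"dy":0,"dz":0,"rx":0,"ry":0,"rz":0,"jaw":40},
  {"dx":0,"dy":0,"dz":0,"rx":0,"ry":0,"rz":0,"jaw":36},
  {"dx":0,"dy":0,"dz":0,"rx":0,"ry":0,"rz":0,"jaw":36},
], squeeze=25)

```text
t: 6.58
eef_pos: [0.6173, -0.271, 0.0163]
orientation: [[0.708, 0.707, 0.0], [0.707, -0.708, -0.0], [0.0, 0.0, -1.0]]
contact_force: [-0.1, 0.4, 1.6]
width: 0.0409
gripper_force: 25.0
```

Run:
```python
from h import *
st(); sleeve(.085); st()
```

```text
t 6.58 p [ 0.6173 -0.271   0.0163] yawY -45.04 z [ 0. -0. -1.] F [-0.1  0.4  1.6] w 0.0409 g 25.0 q [-0.45  0.42  1.76  0.    0.96  0.34]
(333, 128, 47, 118) [ 0.665  -0.2521] 0.024
t 6.62 p [ 0.6173 -0.2711  0.0163] yawY -45.04 z [ 0. -0. -1.] F [ 0.  -0.1 -0.1] w 0.0408 g 25.0 q [-0.45  0.42  1.76  0.    0.96  0.34]
```

Gripped now: width 41 mm at the full 25 N, which confirms the 36 mm fingertip offset. Next I lift and carry, stopping short of the spigot to look.

Call:
jog_arm([
  {"dx":0,"dy":0,"dz":-0.6,"rx":0,"ry":0,"rz":0,"jaw":36},
  {"dx":0,"dy":0,"dz":-1.9,"rx":0,"ry":0,"rz":0,"jaw":36},
  {"dx":0,"dy":0,"dz":-3.5,"rx":0,"ry":0,"rz":0,"jaw":36},
  {"dx":0,"dy":0,"dz":-5.1,"rx":0,"ry":0,"rz":0,"jaw":36},
  {"dx":0,"dy":0,"dz":-6.2,"rx":0,"ry":0,"rz":0,"jaw":36},
], squeeze=30)

```text
t: 7.25
eef_pos: [0.6183, -0.2716, 0.2069]
orientation: [[0.708, 0.707, 0.004], [0.707, -0.708, -0.002], [0.002, 0.004, -1.0]]
contact_force: [0.8, -0.8, 0.1]
width: 0.0404
gripper_force: 30.0
```

Call:
jog_arm([
  {"dx":0.4,"dy":-1.0,"dz":0,"rx":0,"ry":0,"rz":0,"jaw":36},
  {"dx":1.1,"dy":-2.6,"dz":0,"rx":0,"ry":0,"rz":0,"jaw":36},
  {"dx":1.8,"dy":-4.2,"dz":0,"rx":0,"ry":0,"rz":0,"jaw":36},
  {"dx":2.5,"dy":-5.8,"dz":0,"rx":0,"ry":0,"rz":0,"jaw":36},
  {"dx":3.0,"dy":-7.2,"dz":0,"rx":0,"ry":0,"rz":0,"jaw":36},
])

```text
t: 7.88
eef_pos: [0.5277, -0.053, 0.2036]
orientation: [[0.707, 0.707, 0.002], [0.707, -0.707, 0.0], [0.001, 0.001, -1.0]]
contact_force: [0.2, -0.1, -0.8]
width: 0.0411
gripper_force: 30.0
```

Call:
jog_arm([
  {"dx":0.5,"dy":-1.4,"dz":0,"rx":0,"ry":0,"rz":0,"jaw":36},
  {"dx":1.0,"dy":-2.6,"dz":0,"rx":0,"ry":0,"rz":0,"jaw":36},
  {"dx":1.17,"dy":-3.0,"dz":0,"rx":0,"ry":0,"rz":0,"jaw":36},
  {"dx":1.17,"dy":-3.0,"dz":0,"rx":0,"ry":0,"rz":0,"jaw":36},
  {"dx":1.17,"dy":-3.0,"dz":0,"rx":0,"ry":0,"rz":0,"jaw":36},
])

```text
t: 8.5
eef_pos: [0.4902, 0.033, 0.2026]
orientation: [[0.708, 0.706, 0.001], [0.706, -0.708, -0.001], [0.0, 0.001, -1.0]]
contact_force: [0.5, -0.5, -0.6]
width: 0.0409
gripper_force: 30.0
```

Run:
```python
from h import *
o=st();s=ctrl.snapshot("wrist");f=s["frame"]
cv2.imwrite("pics/w7.png",f[:,:,::-1])
H=hsv(f).astype(int)
for a,c,m in blobs((H[...,0]<14)&(H[...,1]>150)&(H[...,2]>60),40):
    print(a,c.round(1),cv2.boundingRect(m.astype(np.uint8)),wcast(s,o,c,.15),wcast(s,o,c,.13))
```

```text
t 8.5 p [0.4902 0.033  0.2026] yawY -45.08 z [ 0.001 -0.001 -1.   ] F [ 0.5 -0.5 -0.6] w 0.0409 g 30.0 q [ 0.02 -0.09  1.99 -0.    1.24  0.8 ]
291 [312.3 102.7] (295, 93, 35, 26) [[0.54754686 0.09111782]] [[0.54770344 0.09142002]]
```

View pics/w7.png

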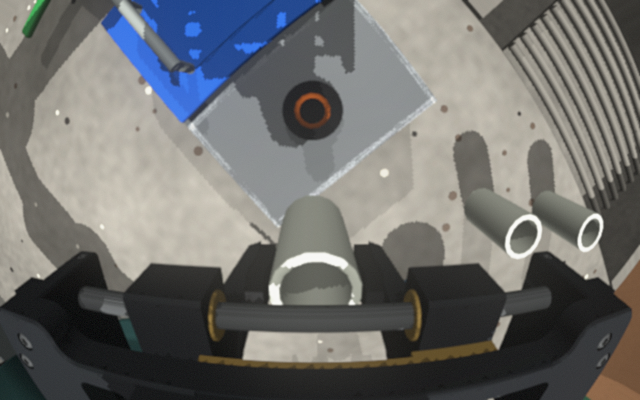

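The wrist view shows the spigot's ring at about (312,110) inside the black shoulder, with the sleeve held straight in the fingers at (315,280) to (312,205).

Run:
```python
from h import *
o=st();s=ctrl.snapshot("wrist");f=s["frame"]
H=hsv(f).astype(int); w=np.zeros(H.shape[:2],bool); w[70:150,270:355]=1
def circ(m,z):
    k=cv2.convexHull(np.argwhere(m)[:,::-1].astype(np.int32))[:,0]
    c,r=cv2.minEnclosingCircle(wcast(s,o,k,z).astype(np.float32)); print(cv2.boundingRect(k),z,np.round(c,4),round(r,4)); return c
def big(m): return max(blobs(m&w,10),key=lambda q:q[0])[2]
org=w&((H[...,0]<14)|(H[...,0]>172))&(H[...,1]>120)
for z in(.144,.13): circ(big(org),z)
sh=big((H[...,2]<60)|org); circ(sh,.108)
# deck: grey corner edges via fit of blue flap and known spigot/yaw
c=circ(big(org),.144)
print(togo([*c,.19]))
```

```text
t 8.55 p [0.4901 0.0329 0.2024] yawY -45.1 z [ 0. -0. -1.] F [-0.   0.2 -1.3] w 0.0406 g 30.0 q [ 0.02 -0.09  1.99 -0.    1.24  0.8 ]
(294, 92, 37, 36) 0.144 [0.5439 0.0875] 0.0142
(294, 92, 37, 36) 0.13 [0.5438 0.0875] 0.015
(283, 81, 59, 58) 0.108 [0.543  0.0873] 0.0266
(294, 92, 37, 36) 0.144 [0.5439 0.0875] 0.0142
[ 2.555 -0.022  0.408]
```

Call:
jog_arm([
  {"dx":0.9,"dy":-0.01,"dz":0,"rx":0,"ry":0,"rz":0,"jaw":36},
  {"dx":2.0,"dy":-0.02,"dz":0,"rx":0,"ry":0,"rz":0,"jaw":36},
  {"dx":2.54,"dy":-0.02,"dz":0.3,"rx":0,"ry":0,"rz":0,"jaw":36},
  {"dx":2.54,"dy":-0.02,"dz":0.9,"rx":0,"ry":0,"rz":0,"jaw":36},
  {"dx":2.54,"dy":-0.02,"dz":0.9,"rx":0,"ry":0,"rz":0,"jaw":36},
])

```text
t: 9.22
eef_pos: [0.5403, 0.0872, 0.1719]
orientation: [[0.708, 0.706, -0.006], [0.706, -0.708, -0.001], [-0.005, -0.004, -1.0]]
contact_force: [-0.1, -0.2, -0.5]
width: 0.0409
gripper_force: 30.0
```

Run:
```python
from h import *
o=st();print(togo([.5436,.0873,.1243]))
```

```text
t 9.22 p [0.5403 0.0872 0.1719] yawY -45.06 z [-0.006 -0.001 -1.   ] F [-0.1 -0.2 -0.5] w 0.0409 g 30.0 q [ 0.11  0.05  1.91 -0.    1.19  0.9 ]
[0.09  0.081 1.585]
```

Call:
jog_arm([
  {"dx":0,"dy":0,"dz":0,"rx":0,"ry":0,"rz":0,"jaw":36},
  {"dx":0,"dy":0,"dz":0,"rx":0,"ry":0,"rz":0,"jaw":36},
  {"dx":0,"dy":0,"dz":0,"rx":0,"ry":0,"rz":0,"jaw":36},
])

```text
t: 9.6
eef_pos: [0.5433, 0.088, 0.1759]
orientation: [[0.708, 0.706, 0.001], [0.706, -0.708, 0.0], [0.001, 0.001, -1.0]]
contact_force: [0.7, 0.1, 0.0]
width: 0.041
gripper_force: 30.0
```

Run:
```python
from h import *
o=st();print(togo([.5436,.0873,.1243]))
```

```text
t 9.6 p [0.5433 0.088  0.1759] yawY -45.06 z [ 0.001  0.    -1.   ] F [0.7 0.1 0. ] w 0.041 g 30.0 q [ 0.12  0.05  1.9  -0.    1.19  0.9 ]
[-0.01   0.023  1.721]
```

Aligned within 1 mm. Descending over the spigot.

Call:
jog_arm([
  {"dx":-0.01,"dy":0.02,"dz":0.25,"rx":0,"ry":0,"rz":0,"jaw":36},
  {"dx":-0.01,"dy":0.02,"dz":0.5,"rx":0,"ry":0,"rz":0,"jaw":36},
  {"dx":-0.01,"dy":0.02,"dz":0.75,"rx":0,"ry":0,"rz":0,"jaw":36},
  {"dx":-0.01,"dy":0.02,"dz":0.75,"rx":0,"ry":0,"rz":0,"jaw":36},
])

```text
t: 10.1
eef_pos: [0.5423, 0.0874, 0.1514]
orientation: [[0.708, 0.707, -0.002], [0.707, -0.708, -0.0], [-0.002, -0.001, -1.0]]
contact_force: [-0.6, 0.9, -0.7]
width: 0.0407
gripper_force: 30.0
```

Run:
```python
from h import *
o=st();print(togo([.5436,.0873,.1243]))
```

```text
t 10.1 p [0.5423 0.0874 0.1514] yawY -45.04 z [-0.002 -0.    -1.   ] F [-0.6  0.9 -0.7] w 0.0407 g 30.0 q [ 0.11  0.07  1.93 -0.    1.15  0.9 ]
[0.028 0.034 0.903]
```

Call:
jog_arm([
  {"dx":0,"dy":0,"dz":0.25,"rx":0,"ry":0,"rz":0,"jaw":36},
  {"dx":0,"dy":0,"dz":0.5,"rx":0,"ry":0,"rz":0,"jaw":36},
  {"dx":0,"dy":0,"dz":0.75,"rx":0,"ry":0,"rz":0,"jaw":36},
  {"dx":0,"dy":0,"dz":0.9,"rx":0,"ry":0,"rz":0,"jaw":36},
  {"dx":0,"dy":0,"dz":0.9,"rx":0,"ry":0,"rz":0,"jaw":36},
])

```text
t: 10.72
eef_pos: [0.5428, 0.0875, 0.1251]
orientation: [[0.708, 0.707, -0.001], [0.707, -0.708, -0.0], [-0.001, -0.001, -1.0]]
contact_force: [-0.6, -0.9, -0.5]
width: 0.0408
gripper_force: 30.0
```

Call:
jog_arm([
  {"dx":0,"dy":0,"dz":0.05,"rx":0,"ry":0,"rz":0,"jaw":36},
  {"dx":0,"dy":0,"dz":0.1,"rx":0,"ry":0,"rz":0,"jaw":36},
  {"dx":0,"dy":0,"dz":0.15,"rx":0,"ry":0,"rz":0,"jaw":36},
  {"dx":0,"dy":0,"dz":0.15,"rx":0,"ry":0,"rz":0,"jaw":36},
  {"dx":0,"dy":0,"dz":0.15,"rx":0,"ry":0,"rz":0,"jaw":36},
])

```text
t: 11.35
eef_pos: [0.5441, 0.088, 0.1241]
orientation: [[0.708, 0.707, 0.002], [0.707, -0.708, 0.001], [0.002, 0.001, -1.0]]
contact_force: [-4.9, 0.9, 11.3]
width: 0.0407
gripper_force: 30.0
```

Run:
```python
from h import *
o=st();print(togo([.5436,.0873,.1243]))
```

```text
t 11.35 p [0.5441 0.088  0.1241] yawY -45.04 z [ 0.002  0.001 -1.   ] F [-4.9  0.9 11.3] w 0.0407 g 30.0 q [0.11 0.09 1.95 0.   1.09 0.9 ]
[-0.029  0.004 -0.007]
```

Seated: the height matches the prediction with 11 N of press. Releasing and rising.

Call:
jog_arm([
  {"dx":0,"dy":0,"dz":0,"rx":0,"ry":0,"rz":0,"jaw":55},
  {"dx":0,"dy":0,"dz":0,"rx":0,"ry":0,"rz":0,"jaw":70},
  {"dx":0,"dy":0,"dz":0,"rx":0,"ry":0,"rz":0,"jaw":70},
  {"dx":0,"dy":0,"dz":0,"rx":0,"ry":0,"rz":0,"jaw":70},
])

```text
t: 11.85
eef_pos: [0.543, 0.0875, 0.1208]
orientation: [[0.708, 0.707, -0.001], [0.707, -0.708, -0.0], [-0.0, -0.0, -1.0]]
contact_force: [0.7, 1.0, -0.7]
width: 0.0701
gripper_force: 0.0
```

Call:
jog_arm([
  {"dx":0,"dy":0,"dz":-0.6,"rx":0,"ry":0,"rz":0,"jaw":70},
  {"dx":0,"dy":0,"dz":-1.6,"rx":0,"ry":0,"rz":0,"jaw":70},
  {"dx":0,"dy":0,"dz":-3,"rx":0,"ry":0,"rz":0,"jaw":70},
  {"dx":0,"dy":0,"dz":-4.0,"rx":0,"ry":0,"rz":0,"jaw":70},
  {"dx":0,"dy":0,"dz":-4.0,"rx":0,"ry":0,"rz":0,"jaw":70},
])

```text
t: 12.48
eef_pos: [0.5457, 0.0878, 0.2459]
orientation: [[0.708, 0.707, 0.008], [0.707, -0.708, 0.001], [0.006, 0.005, -1.0]]
contact_force: [-0.0, -0.6, 0.4]
width: 0.0701
gripper_force: 0.0
```

Run:
```python
from h import *
st()
c,f=sleeve(.193)
cv2.imwrite("pics/w8.png",f[:,:,::-1])
s=ctrl.snapshot("top")
H=hsv(s["frame"]).astype(int)
# flap bar target
a=np.radians(-5.3); R=np.array([[np.cos(a),-np.sin(a)],[np.sin(a),np.cos(a)]])
sp=np.array([.5434,.0873]); b=sp+R@[-.058,.152]; h=sp+R@[.092,.152]
print("bar",b,"hinge",h,togo([*b,.24]))
```

```text
t 12.47 p [0.5457 0.0878 0.2459] yawY -45.04 z [ 0.008  0.001 -1.   ] F [-0.  -0.6  0.4] w 0.0701 g 0.0 q [0.11 0.   1.82 0.   1.31 0.9 ]
(286, 184, 51, 49) [0.5436 0.0881] 0.0208
bar [0.4996883  0.24400765] hinge [0.649047   0.23015206] [ 2.656 -4.717  0.053]
```

The sleeve's rim sits at the home height: radius fits 21 mm on the 193 mm plane, centred on the spigot. Next is the flap.

```bash
cat >> h.py <<'E'
from scipy.spatial.transform import Rotation as Ro
A=np.radians(-5.3); GP=.0547   # trap yaw; bar seat lies GP behind the TCP along the tool axis
ex=np.array([np.cos(A),np.sin(A),0]); ey=np.array([-np.sin(A),np.cos(A),0])
BAR=np.array([.4997,.2440,.146]); 
def barat(phi):
    H=BAR+.150*ex+[0,0,-.042]
    u=-ex*np.cos(phi)+np.array([0,0,np.sin(phi)]); n=ex*np.sin(phi)+np.array([0,0,np.cos(phi)])
    return H+.150*u+.042*n
def tool(theta):
    z=np.array([0,0,-1.]); R0=np.c_[np.cross(ex,z),ex,z]
    return R0@Ro.from_euler("x",theta,degrees=True).as_matrix()
def go(p,R,o=None):
    "shift (units) and rotvec (deg) in tool axes from measured pose to eef p, R"
    o=o or ctrl.observe(); R1=np.array(o["orientation"])
    return (R1.T@(p-np.array(o["eef_pos"]))/.03).round(3), np.degrees(Ro.from_matrix(R1.T@R).as_rotvec()).round(2)
def grasp(theta,phi=0,back=0):
    R=tool(theta); return barat(phi)+R@[0,0,GP-back],R
E
python3 - <<'E'
from h import *
print(go(*grasp(-10,0,.11)), grasp(-10,0,.11)[0])
E
```

```text
(array([ 2.451, -4.964,  1.371]), array([ -9.55,   3.44, -39.64])) [0.49013831 0.24488701 0.20045987]
```

Call:
jog_arm([
  {"dx":0.7,"dy":-1.4,"dz":0,"rx":-2.3,"ry":0.8,"rz":-9.5,"jaw":60},
  {"dx":1.5,"dy":-3.0,"dz":0.1,"rx":-4.7,"ry":1.7,"rz":-19.5,"jaw":44},
  {"dx":2.2,"dy":-4.5,"dz":0.6,"rx":-7.0,"ry":2.5,"rz":-29.5,"jaw":44},
  {"dx":2.45,"dy":-4.96,"dz":1.2,"rx":-9.5,"ry":3.4,"rz":-39.5,"jaw":44},
  {"dx":2.45,"dy":-4.96,"dz":1.37,"rx":-9.5,"ry":3.4,"rz":-39.6,"jaw":44},
])

```text
t: 13.2
eef_pos: [0.4869, 0.2447, 0.1966]
orientation: [[0.092, 0.982, 0.166], [0.996, -0.09, -0.019], [-0.004, 0.167, -0.986]]
contact_force: [0.3, 0.6, -0.0]
width: 0.0442
gripper_force: 0.0
```

Call:
jog_arm([
  {"dx":0,"dy":0,"dz":0,"rx":0,"ry":0,"rz":0,"jaw":44},
  {"dx":0,"dy":0,"dz":0,"rx":0,"ry":0,"rz":0,"jaw":44},
])

```text
t: 13.45
eef_pos: [0.4912, 0.244, 0.2007]
orientation: [[0.096, 0.981, 0.171], [0.995, -0.095, -0.017], [-0.0, 0.172, -0.985]]
contact_force: [0.9, 0.4, 0.4]
width: 0.0442
gripper_force: 0.0
```

Run:
```python
from h import *
o=st(); s=ctrl.snapshot("wrist"); f=s["frame"]; cv2.imwrite("pics/w9.png",f[:,:,::-1])
print(go(*grasp(-10,0,.11)))
```

```text
t 13.45 p [0.4912 0.244  0.2007] yawY -5.52 z [ 0.171 -0.017 -0.985] F [0.9 0.4 0.4] w 0.0442 g 0.0 q [ 0.48 -0.08  1.99 -0.11  1.09  0.62]
(array([ 0.023, -0.043,  0.006]), array([-0.07,  0.03, -0.21]))
```

View pics/w9.png

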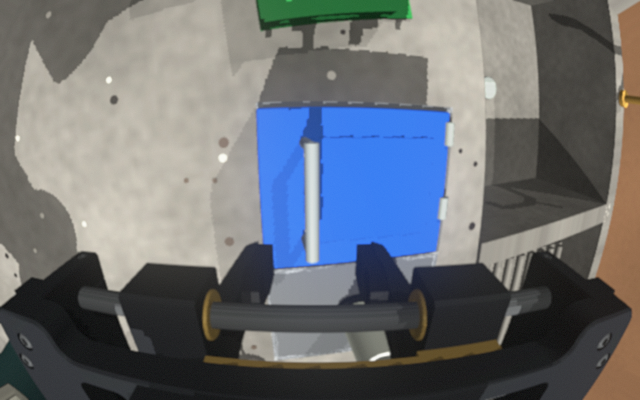

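The bar runs from (313,140) to (313,262), so its middle lies on the finger line and it's centred in the jaw. Checking its position numerically.

Run:
```python
from h import *
o=st(); s=ctrl.snapshot("wrist"); H=hsv(s["frame"]).astype(int)
m=np.zeros(H.shape[:2],bool); m[143:258,295:330]=1
m&=(H[...,1]<60)&(H[...,2]>110)
b=max(blobs(m,50),key=lambda q:q[0]); k=np.argwhere(b[2])[:,::-1]
p=wcast(s,o,k,.149); vx,vy,x,y=cv2.fitLine(p.astype(np.float32),cv2.DIST_L2,0,.01,.01).ravel()
print(len(k),"yaw",np.degrees(np.arctan(-vx/vy)),x,y,"x at y=.244:",x+vx/vy*(.244-y))
print("ends",wcast(s,o,[[313,139],[313,263]],.149))
e=go(*grasp(-10)); print(e)
```

```text
t 13.5 p [0.4913 0.2441 0.2008] yawY -5.52 z [ 0.172 -0.016 -0.985] F [ 0.3 -0.   0.2] w 0.0444 g 0.0 q [ 0.48 -0.08  1.99 -0.11  1.09  0.62]
1612 yaw -5.446588 0.49924883 0.2480196 x at y=.244: 0.49886557
ends [[0.50523128 0.29645875]
 [0.49504177 0.19180317]]
(array([ 0.022, -0.038,  3.675]), array([-0.06,  0.02, -0.19]))
```

Call:
jog_arm([
  {"dx":0,"dy":-0.05,"dz":0.8,"rx":0,"ry":0,"rz":0,"jaw":44},
  {"dx":0,"dy":-0.05,"dz":1.7,"rx":0,"ry":0,"rz":0,"jaw":44},
  {"dx":0,"dy":-0.05,"dz":2.6,"rx":0,"ry":0,"rz":0,"jaw":44},
  {"dx":0,"dy":-0.05,"dz":3.3,"rx":0,"ry":0,"rz":0,"jaw":44},
  {"dx":0,"dy":-0.05,"dz":3.55,"rx":0,"ry":0,"rz":0,"jaw":44},
])

```text
t: 14.18
eef_pos: [0.5068, 0.2423, 0.0939]
orientation: [[0.095, 0.981, 0.169], [0.995, -0.093, -0.018], [-0.001, 0.17, -0.985]]
contact_force: [0.0, 0.1, -0.1]
width: 0.044
gripper_force: 0.0
```

Call:
jog_arm([
  {"dx":0,"dy":0,"dz":0.05,"rx":0,"ry":0,"rz":0,"jaw":44},
  {"dx":0,"dy":0,"dz":0.05,"rx":0,"ry":0,"rz":0,"jaw":30},
  {"dx":0,"dy":0,"dz":0.05,"rx":0,"ry":0,"rz":0,"jaw":16},
  {"dx":0,"dy":0,"dz":0.05,"rx":0,"ry":0,"rz":0,"jaw":6},
  {"dx":0,"dy":0,"dz":0.05,"rx":0,"ry":0,"rz":0,"jaw":6},
], squeeze=15)

```text
t: 14.8
eef_pos: [0.5076, 0.2433, 0.0941]
orientation: [[0.093, 0.981, 0.172], [0.996, -0.092, -0.016], [0.0, 0.173, -0.985]]
contact_force: [0.3, 0.2, 1.8]
width: 0.0113
gripper_force: 15.0
```

Run:
```python
from h import *
st(); print(go(*grasp(-10)))
```

```text
t 14.8 p [0.5076 0.2433 0.0941] yawY -5.33 z [ 0.172 -0.016 -0.985] F [0.3 0.2 1.8] w 0.0113 g 15.0 q [ 0.46  0.05  2.07 -0.12  0.87  0.63]
(array([-0.002,  0.04 ,  0.073]), array([-0.04,  0.  , -0.03]))
```

```bash
cat >> h.py <<'E'
HP=np.array([.4989,.2440,.146])+.150*ex-[0,0,.042]
def arc(phis,o=None):
    "rows turning the held tool about the hinge by phis (deg)"
    o=o or ctrl.observe(); R1=np.array(o["orientation"]); p=np.array(o["eef_pos"])
    for f in phis:
        Q=Ro.from_rotvec(np.radians(f)*ey).as_matrix()
        print(f,(R1.T@(HP+Q@(p-HP)-p)/.03).round(2),(f*(R1.T@ey)).round(2))
E
python3 - <<'E'
from h import *
arc([4,8,12,16,20])
E
```

```text
4 [ 0.    0.05 -0.33] [ 4. -0. -0.]
8 [ 0.    0.11 -0.65] [ 8. -0. -0.]
12 [ 0.    0.2  -0.97] [ 1.2e+01 -1.0e-02 -0.0e+00]
16 [ 0.    0.32 -1.28] [ 1.6e+01 -1.0e-02 -0.0e+00]
20 [ 0.    0.45 -1.58] [ 2.e+01 -1.e-02 -0.e+00]
```

Call:
jog_arm([
  {"dx":0,"dy":0.05,"dz":-0.33,"rx":4,"ry":0,"rz":0,"jaw":6},
  {"dx":0,"dy":0.11,"dz":-0.65,"rx":8,"ry":0,"rz":0,"jaw":6},
  {"dx":0,"dy":0.2,"dz":-0.97,"rx":12,"ry":0,"rz":0,"jaw":6},
  {"dx":0,"dy":0.32,"dz":-1.28,"rx":16,"ry":0,"rz":0,"jaw":6},
  {"dx":0,"dy":0.45,"dz":-1.58,"rx":20,"ry":0,"rz":0,"jaw":6},
], squeeze=35)

```text
t: 15.42
eef_pos: [0.5119, 0.243, 0.1422]
orientation: [[0.093, 0.98, -0.178], [0.996, -0.092, 0.017], [-0.0, -0.178, -0.984]]
contact_force: [0.8, 0.8, -4.7]
width: 0.0106
gripper_force: 35.0
```

Call:
jog_arm([
  {"dx":0,"dy":0,"dz":0,"rx":0,"ry":0,"rz":0,"jaw":6},
  {"dx":0,"dy":0,"dz":0,"rx":0,"ry":0,"rz":0,"jaw":6},
])

```text
t: 15.68
eef_pos: [0.5117, 0.2429, 0.1415]
orientation: [[0.093, 0.98, -0.175], [0.996, -0.092, 0.016], [-0.0, -0.175, -0.985]]
contact_force: [-0.3, 3.4, -2.8]
width: 0.0105
gripper_force: 35.0
```

```bash
cat >> h.py <<'E'
def angle(o,zb):
    "flap angle from tool tilt and from the bar's place, bar zb behind TCP"
    R=np.array(o["orientation"]); b=np.array(o["eef_pos"])-R[:,2]*zb-HP
    print("bar angle",np.degrees(np.arctan2(b[2],-b@ex))-np.degrees(np.arctan2(.042,.150)),"r",np.hypot(b[2],b@ex),"tilt",np.degrees(np.arcsin(-R[:,2]@ex)), "M",np.round(o["wrist_torque"],2))
E
python3 - <<'E'
from h import *
o=st(); angle(o,.0525)
arc([5,10,15,20,25])
E
```

```text
t 15.68 p [0.5117 0.2429 0.1415] yawY -5.34 z [-0.175  0.016 -0.985] F [-0.3  3.4 -2.8] w 0.0105 g 35.0 q [0.35 0.22 1.79 0.08 1.3  0.42]
bar angle 19.2401991447771 r 0.15599001434101833 tilt 10.092072875169716 M [ 0.27 -0.24 -0.03]
5 [-0.    0.06 -0.41] [ 5. -0. -0.]
10 [-0.    0.15 -0.81] [10.   -0.01 -0.  ]
15 [-0.    0.27 -1.21] [ 1.5e+01 -1.0e-02 -0.0e+00]
20 [-0.    0.43 -1.59] [ 2.e+01 -2.e-02 -1.e-02]
25 [-0.    0.62 -1.95] [ 2.5e+01 -2.0e-02 -1.0e-02]
```

Call:
jog_arm([
  {"dx":0,"dy":0.06,"dz":-0.41,"rx":5,"ry":0,"rz":0,"jaw":6},
  {"dx":0,"dy":0.15,"dz":-0.81,"rx":10,"ry":0,"rz":0,"jaw":6},
  {"dx":0,"dy":0.27,"dz":-1.21,"rx":15,"ry":0,"rz":0,"jaw":6},
  {"dx":0,"dy":0.43,"dz":-1.59,"rx":20,"ry":0,"rz":0,"jaw":6},
  {"dx":0,"dy":0.62,"dz":-1.95,"rx":25,"ry":0,"rz":0,"jaw":6},
])

```text
t: 16.3
eef_pos: [0.5408, 0.2403, 0.1963]
orientation: [[0.093, 0.814, -0.573], [0.996, -0.076, 0.053], [-0.001, -0.575, -0.818]]
contact_force: [-0.3, 2.7, -3.6]
width: 0.0105
gripper_force: 35.0
```

Call:
jog_arm([
  {"dx":0,"dy":0,"dz":0,"rx":0,"ry":0,"rz":0,"jaw":6},
  {"dx":0,"dy":0,"dz":0,"rx":0,"ry":0,"rz":0,"jaw":6},
  {"dx":0,"dy":0,"dz":0,"rx":0,"ry":0,"rz":0,"jaw":6},
])

```text
t: 16.68
eef_pos: [0.5405, 0.2404, 0.196]
orientation: [[0.093, 0.816, -0.571], [0.996, -0.076, 0.053], [-0.0, -0.573, -0.819]]
contact_force: [-0.1, 3.1, -4.7]
width: 0.0112
gripper_force: 35.0
```

Run:
```python
from h import *
o=st()
for zb in(.0505,.0525,.0547): angle(o,zb)
for n in("top","scene"):
    s=ctrl.snapshot(n); cv2.imwrite(f"pics/{n}9.png",s["frame"][:,:,::-1])
t=cv2.imread("pics/top9.png")[100:300,180:460]; c=cv2.imread("pics/scene9.png")[130:330,190:470]
cv2.imwrite("pics/v9.png",cv2.resize(np.hstack([t,c]),(800,286)))
arc([1,2])
```

```text
t 16.68 p [0.5405 0.2404 0.196 ] yawY -5.34 z [-0.571  0.053 -0.819] F [-0.1  3.1 -4.7] w 0.0112 g 35.0 q [0.25 0.52 1.39 0.2  1.81 0.33]
bar angle 43.63862873577197 r 0.1551580734598042 tilt 34.98027714057804 M [ 0.24 -0.71 -0.19]
bar angle 44.30815768179634 r 0.15599177144190307 tilt 34.98027714057804 M [ 0.24 -0.71 -0.19]
bar angle 45.03631210957465 r 0.15693316493017848 tilt 34.98027714057804 M [ 0.24 -0.71 -0.19]
1 [ 0.    0.01 -0.08] [ 1. -0.  0.]
2 [ 0.    0.02 -0.16] [ 2. -0.  0.]
```

View pics/v9.png

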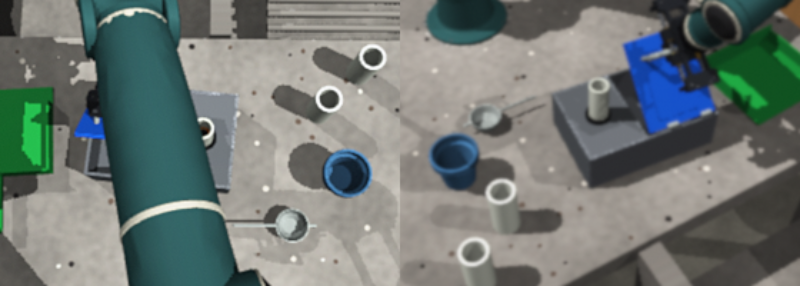

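The scene view shows the sleeve on the spigot at about (597,100) and the flap held tilted. My two angle estimates are 44.3° and 44.9°, so I'm nudging up slightly and letting it settle.

Call:
jog_arm([
  {"dx":0,"dy":0,"dz":-0.03,"rx":0.4,"ry":0,"rz":0,"jaw":6},
  {"dx":0,"dy":0,"dz":-0.03,"rx":0.4,"ry":0,"rz":0,"jaw":6},
  {"dx":0,"dy":0,"dz":-0.03,"rx":0.4,"ry":0,"rz":0,"jaw":6},
  {"dx":0,"dy":0,"dz":-0.03,"rx":0.4,"ry":0,"rz":0,"jaw":6},
  {"dx":0,"dy":0,"dz":-0.03,"rx":0.4,"ry":0,"rz":0,"jaw":6},
])

```text
t: 17.4
eef_pos: [0.5415, 0.2402, 0.1971]
orientation: [[0.093, 0.811, -0.578], [0.996, -0.076, 0.054], [-0.0, -0.58, -0.814]]
contact_force: [2.2, 3.6, -8.3]
width: 0.0107
gripper_force: 35.0
```

Run:
```python
from h import *
o=st(); angle(o,.0527); print(np.abs(o["dq"]).max())
if o["gripper_force"]>20: print(ctrl.finish_job())
```

```text
t 17.4 p [0.5415 0.2402 0.1971] yawY -5.36 z [-0.578  0.054 -0.814] F [ 2.2  3.6 -8.3] w 0.0107 g 35.0 q [0.25 0.53 1.39 0.2  1.82 0.33]
bar angle 44.948305148486135 r 0.1561016140391772 tilt 35.475065286168224 M [ 0.48 -1.21 -0.38]
0.002348945830321855
the job is handed in; nothing more can be done
None
```

The job is handed in: the sleeve is fully home on the black shoulder and released, and the flap is held steady at about 45 degrees (my estimate, 44.9 to 45.4), at 17.4 s; on the first grasp the fingers caught the sleeve's rim and tipped it about 10 degrees, which I righted before regripping.

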